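# Return stir bars to their cup of the filling carousel

### The arm

A 6-joint arm with a two-finger parallel gripper is mounted at the origin on a cart in front of the work surface, level with it; the furniture and walls round the work are solid. World frame = base frame: x ahead of the robot, y to its left, z up, the work surface at z = 0. Lengths are in mm, angles in rad, forces in N, time in s.
With the tool pointing down it reaches from about 350 to 925 mm from the base axis. Payload 6.4 kg.
Tool frame: the origin (TCP) lies at the very end of the fingers, on their centre line; the grasp point (between the pads) lies behind it (r.tcp_to_grasp is the z of the grasp point in the tool frame, in mm); z points along the fingers, y is the line along which they close (so a half turn about z gives the same grasp; the last joint's range is limited). The gripper opens to 85 mm and grips with 20 to 120 N. Pads are 22 mm wide; open, the fingers measure 114 mm over their backs; the gripper's body (76 mm by 85 mm) begins 54 mm behind the grasp point. The pads swing forward as they close: fully open they stand 13 mm farther back than shut.
Start: joints at [-1.335, 0.245, 1.558, -0, 1.339, -0.174], TCP at [258.983, -596.19, 231.29] pointing down, gripper open.
Joint ranges: [-3.13, 3.13], [-1.02, 2.26], [0.13, 2.54], [-0.95, 4.09], [0.21, 2.88], [-2.74, 2.74]. Speed limits (rad/s): [2.57, 2.57, 3.14, 3.14, 3.14, 3.14].

### API

Orientations are given as a unit quaternion [w, x, y, z].
In Python, from rig import sense, optics, r gives the robot as it stands.
- The arm moves only by the tool drive_tool, never from a script. Its argument "motion" is one flat list of numbers, 6 for each row, row after row: the shift along the world's x, y, z in units of 0.1 m (1.0 is 0.1 m), then the turn, a rotation vector about the world's x, y, z in units of 360 degrees (1.0 is 360 degrees). A call has 1 to 8 rows; each row is the pose to reach, as a shift and turn from the pose commanded when the call began, turning the shorter way round; what a row does not reach only later rows make up. A row lasts 1/12 s, in which the tool goes at most 41.7 mm and 7.16 degrees, less where a joint would pass 70% of its speed; a pose out of reach is approached as far as the arm can. A call with a number of a shift or a turn outside -1 to 1 is refused whole. A call with a gripper value outside its range is refused whole. "jaw" is the closure in counts, from 0 (fully open) to 255 (shut), set as the call begins (left out, the last holds). The fingers move at their own pace and stop on an object; "newtons" is the grip in N (left out, the last holds). Time passes only in rows, so rows that repeat a pose let the fingers close. It gives the time, the measured TCP pose, the force, the opening and the grip force at its end, in the units of the state.
- sense(): the state, without advancing time (a new reading comes with each control period).
- optics.snapshot(name): name is "side" or "top"; returns a dict with "pixels" (420x560x3 uint8, blue, green, red), "camera_matrix" (3x3 intrinsics, pixels), "world_to_cam" (4x4, takes a point from world to camera coordinates). Camera axes: x right, y up, looking along -z (the intrinsics and any distortion apply to the point x, -y, -z); pixel columns grow to the right and rows downward; lengths in mm; the calibration is good to about 2 mm. A picture is of the moment at which its call begins. There is no depth.
- r.hand_in(): hands the job in; it is judged then, once.
The state is a dict: "t": time; "joint_pos": joint angles; "joint_vel": joint speeds; "joint_efforts": joint torques, N m; "ee_pos": TCP position; "tool_rot": TCP orientation; "force": force on the tool from outside, world axes, zero at the start; "moment": the same for the moment, N m; "width": finger opening in mm; "gripper_force": force on a finger pad.
Only numpy, scipy, OpenCV 4.12 (cv2) and the standard library are available. Lean on these libraries where they do the work, as an engineer would, in place of code of your own. Each camera call takes 0.05 s, during which the arm holds its last target. There are 200 camera calls.

### The job

Three stir bars belong in the carousel cup that already holds a stir bar: put the one from the log book into the tip tray with the other two, and turn the carousel until that cup stands centred under the chute's spout. Then lift the tray's handle so that all three slide down the chute into the cup and ease the tray back down to its rest without letting it drop, leaving the parts in the other cups, the weights and the dropper bottle alone.

Things in the scene. Friction and masses are not known exactly. Their poses are not given: they have to be found in the camera images.
- carousel: Grey stand fixed to the bench, origin on the turntable's upright axis at bench height, z up. Its own -y direction is the filling side: there an open sheet-steel chute (inside 64 mm wide at its top, 36 mm at the spout, up to 180 mm high) slopes down 49 degrees to the spout, and beyond it lies the tip tray. Two 12 mm steel pillars, 170 mm high, stand at own x = +-43, y = -163 mm.
- spout (a point): Centre of the open lower end of the chute's spout (36 x 36 mm), 85 mm from the carousel axis on the filling side, 79 mm above the bench, 11 mm above the cup rims. A steel plate closes the spout's side toward the axis, 66 mm from it, up to 129 mm high.
- turntable (a joint): Angle turned by the turntable since the start (rad), positive counter-clockwise from above; reads 0 at the start, wherever the cups stand then (see the cup points). Turns freely either way for more than a full turn, bearing friction about 0.06 N m, stays where it is left.
- tip_tray (a joint): Tilt of the tip tray (rad): 0 = level on its rest, stop at 1.1. Lifting the handle raises it about a level hinge at the chute's top edge; it weighs 160 g and falls back if let go. The bars slide off by about 0.5 to 0.7.
- tray_handle (a point): Middle of the tray's level handle bar: 10 mm round, 48 mm clear length, parallel to the hinge (the carousel's own x). At rest it is 298 mm from the carousel axis on the filling side and 170 mm above the bench; the hinge line is 135 mm from it toward the axis and 12 mm lower. The bar stands 38 mm off the tray's end wall.
- tray_floor (a point): Middle of the tray's floor, on its upper face. Steel tray, inside 56 mm wide (own x) and 92 mm long (own y), side and end walls 17 mm above the floor, open at own +y toward the chute. Floor 161 mm above the bench at rest.
- knob (a point): Middle of the round black fluted knob on the turntable's axis: 40 mm across, from 97 to 125 mm above the bench (this point at 113 mm), well above the cups. Gripped across from above and turned, it turns the turntable; regrip for more than a quarter turn.
- cup_1 (a point): Centre of the inner floor of cup 1 of five on the turntable: round black plastic cups on an aluminium disc, 254 mm across, 72 mm wide inside, 80 mm over the rim, centres 85 mm from the axis and 72 degrees apart (cup numbers run counter-clockwise from above), inner floor 32 mm and rim 68 mm above the bench.
- cup_2 (a point): Centre of the inner floor of cup 2 of five on the turntable: round black plastic cups on an aluminium disc, 254 mm across, 72 mm wide inside, 80 mm over the rim, centres 85 mm from the axis and 72 degrees apart (cup numbers run counter-clockwise from above), inner floor 32 mm and rim 68 mm above the bench.
- cup_3 (a point): Centre of the inner floor of cup 3 of five on the turntable: round black plastic cups on an aluminium disc, 254 mm across, 72 mm wide inside, 80 mm over the rim, centres 85 mm from the axis and 72 degrees apart (cup numbers run counter-clockwise from above), inner floor 32 mm and rim 68 mm above the bench.
- cup_4 (a point): Centre of the inner floor of cup 4 of five on the turntable: round black plastic cups on an aluminium disc, 254 mm across, 72 mm wide inside, 80 mm over the rim, centres 85 mm from the axis and 72 degrees apart (cup numbers run counter-clockwise from above), inner floor 32 mm and rim 68 mm above the bench.
- cup_5 (a point): Centre of the inner floor of cup 5 of five on the turntable: round black plastic cups on an aluminium disc, 254 mm across, 72 mm wide inside, 80 mm over the rim, centres 85 mm from the axis and 72 degrees apart (cup numbers run counter-clockwise from above), inner floor 32 mm and rim 68 mm above the bench.
- bar_a: White PTFE stir bar, 30 mm long (its own y) and 9 mm thick (8 mm to the fingers), 12 g; origin at the centre of its underside, own z up. Starts in the tray, by its end wall.
- bar_b: White PTFE stir bar, 30 mm long (its own y) and 9 mm thick (8 mm to the fingers), 12 g; origin at the centre of its underside, own z up. Starts in the tray, next to the first.
- bar_c: White PTFE stir bar, 30 mm long (its own y) and 9 mm thick (8 mm to the fingers), 12 g; origin at the centre of its underside, own z up. Starts lying flat on the log book, 14 mm above the bench.
- stored_bar: White PTFE stir bar, 30 mm long (its own y) and 9 mm thick (8 mm to the fingers), 12 g; origin at the centre of its underside, own z up. The one that already lies in a cup; its cup is the right one.
- log_book: Dark blue closed notebook lying on the bench, 214 (own x) x 154 x 14 mm, fixed; origin at the centre of its underside.
- stopper: Brown rubber stopper, 31 mm across, 25 mm high, in another cup.
- spacer: Steel spacer ring, 30 mm across, 12 mm high, in another cup.
- cork_bung: Cork bung, 28 mm across, 24 mm high, in another cup. The fifth cup is empty.
- weight_200g: Polished weight, 30 mm across, 52 mm high, standing on the bench; leave it.
- weight_100g: Polished weight, 24 mm across, 42 mm high; leave it.
- weight_50g: Polished weight, 18 mm across, 34 mm high; leave it.
- dropper_bottle: Brown dropper bottle, 35 mm across, 103 mm high; leave it.

How it is judged:
By the outcome, as a careful person would: the job done as asked, in the order asked, and still so for the second after the job is handed in, with the robot touching nothing.
It also fails if it takes over 72 s, if anything falls off the work surface, if the arm or the gripper's body presses on something with over 40 N, if the wrist force passes 120 N, or if a joint passes its speed limit or range.

## Working session

There is one attempt and no reset: what is moved stays moved. The work goes in short steps, Python scripts to look and compute and a tool call to move; the robot and the scene stay as the last step left them, time stands still between calls to the robot, and variables do not carry over. Pictures are saved under pics/ and viewed, at most 10 in all, crops included, and the job is handed in when it is done.

Besides the shell and the picture viewer there is one more tool, called after ">>>" as name(argument=value, ...), one argument or row to a line, values as JSON. drive_tool: Moves the arm, as the interface text tells. Shifts and turns lie within -1 to 1; 1 stands for 0.1 m of shift or 360 degrees of turn. Its arguments: {"type":"object","properties":{"motion":{"type":"array","items":{"type":"number"}},"jaw":{"type":"number"},"newtons":{"type":"number"}},"required":["motion"]}

```bash
mkdir -p pics; ls
python3 - <<'E'
from rig import sense, optics, r
import cv2,pickle
d={}
for n in("top","side"):
    s=optics.snapshot(n); d[n]=s; cv2.imwrite(f"pics/{n}0.png",s["pixels"]); print(n,s["camera_matrix"],s["world_to_cam"],[k for k in s])
pickle.dump(d,open("d0.pkl","wb"))
print(sense(), r.tcp_to_grasp)
E
```

```text
pics
top [[395.1519983    0.         271.32027886]
 [  0.         395.1519983  211.5253432 ]
 [  0.           0.           1.        ]] [[ 9.25544396e-03 -9.99845870e-01  1.49188737e-02 -6.59906721e+01]
 [ 9.97133530e-01  1.03486906e-02  7.49508334e-02 -5.11013829e+02]
 [-7.50936720e-02  1.41824059e-02  9.97075624e-01 -1.20141833e+03]
 [ 0.00000000e+00  0.00000000e+00  0.00000000e+00  1.00000000e+00]] ['pixels', 'camera_matrix', 'world_to_cam']
side [[447.19314778   0.         272.15909703]
 [  0.         447.19314778 210.64985078]
 [  0.           0.           1.        ]] [[-9.82846130e-01 -1.84423668e-01 -1.18157348e-03  4.88521441e+02]
 [ 9.65385894e-02 -5.19919336e-01  8.48742708e-01 -1.91978509e+02]
 [-1.57142566e-01  8.34069419e-01  5.28804708e-01 -9.69408228e+02]
 [ 0.00000000e+00  0.00000000e+00  0.00000000e+00  1.00000000e+00]] ['pixels', 'camera_matrix', 'world_to_cam']
{'t': 0.1, 'joint_pos': array([-1.33513426e+00,  2.45769931e-01,  1.55890776e+00, -1.19650628e-06,
        1.33869885e+00, -1.74109748e-01]), 'joint_vel': array([-0.00165041, -0.00164535, -0.00369046,  0.0011773 ,  0.00189404,
       -0.00020507]), 'joint_efforts': array([ 3.09767011e-04, -4.30670464e+01, -3.27126074e+01, -4.76375726e-05,
        2.81068787e-03, -1.62575139e-05]), 'ee_pos': array([ 258.83891352, -595.6863205 ,  230.26566839]), 'tool_rot': array([-8.91502729e-04,  9.79083786e-01,  2.03455509e-01, -2.80280599e-05]), 'force': array([ 0.12159106, -0.68036602,  0.14697062]), 'moment': array([-0.0519934 ,  0.00407293, -0.00388206]), 'gripper_force': 0.0, 'width': 85.6943106449286} -18.700000000000003
```

Run:
```python
import cv2
for n in("top","side"):
    cv2.imwrite(f"pics/{n}0b.png",cv2.resize(cv2.imread(f"pics/{n}0.png"),(800,600),interpolation=cv2.INTER_CUBIC))
```

```text
(no output)
```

View pics/top0b.png

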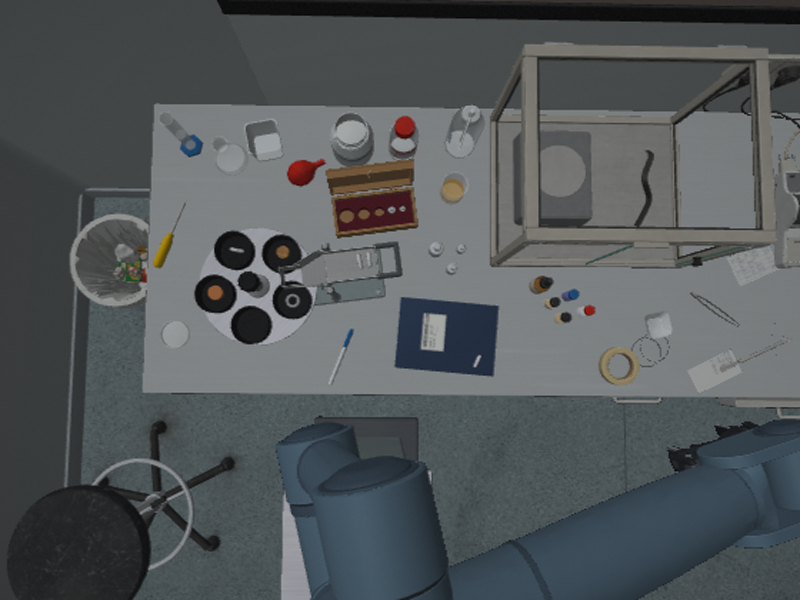

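View pics/side0b.png

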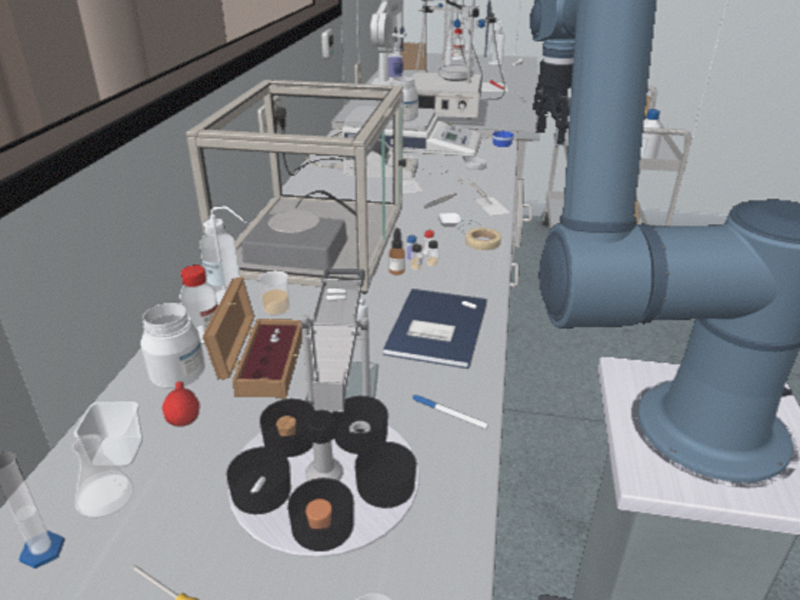

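The top view shows the carousel (axis near 250,283), the chute and tray running right to the handle (398,260), the stored bar in the upper-left cup (235,250) and bar_c on the book (477,361). I'll enlarge those.

```bash
cat > h.py <<'E'
import numpy as np, cv2
def ray(s,u,v):
    K=s["camera_matrix"];T=s["world_to_cam"];R=T[:3,:3]
    d=np.linalg.inv(K)@[u,v,1]; d=R.T@(d*[1,-1,-1]); return -R.T@T[:3,3],d
def at_z(s,u,v,z):
    c,d=ray(s,u,v); return (c+d*(z-c[2])/d[2])
def proj(s,p):
    T=s["world_to_cam"];q=(T[:3,:3]@np.asarray(p,float)+T[:3,3])*[1,-1,-1]
    q=s["camera_matrix"]@q; return q[:2]/q[2]
E
python3 - <<'E'
import cv2
a=cv2.imread("pics/top0.png")[155:270,130:290]
cv2.imwrite("pics/tc.png",cv2.resize(a,None,fx=5,fy=5,interpolation=cv2.INTER_CUBIC))
a=cv2.imread("pics/top0.png")[200:270,270:360]; b=cv2.imread("pics/side0.png")[180:300,180:350]
a=cv2.resize(a,(720,560),interpolation=cv2.INTER_CUBIC)
cv2.imwrite("pics/bc.png",a)
E
```

```text
(no output)
```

View pics/tc.png

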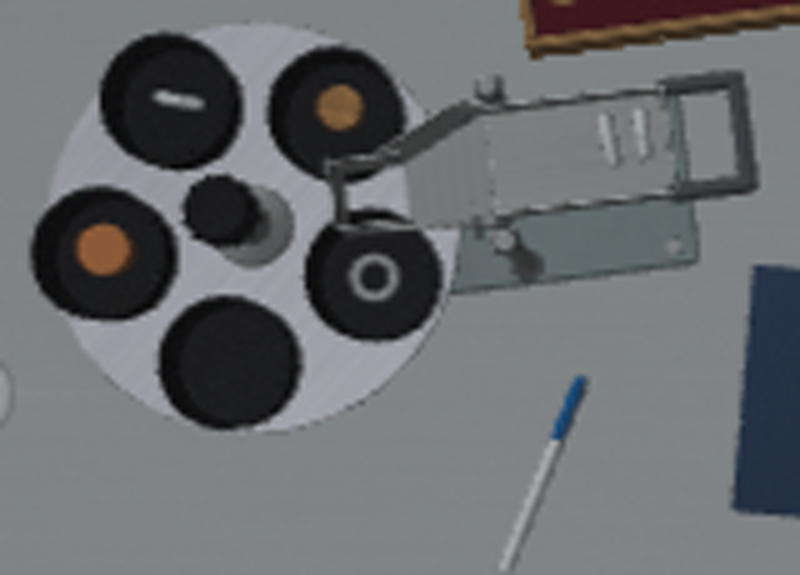

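View pics/bc.png

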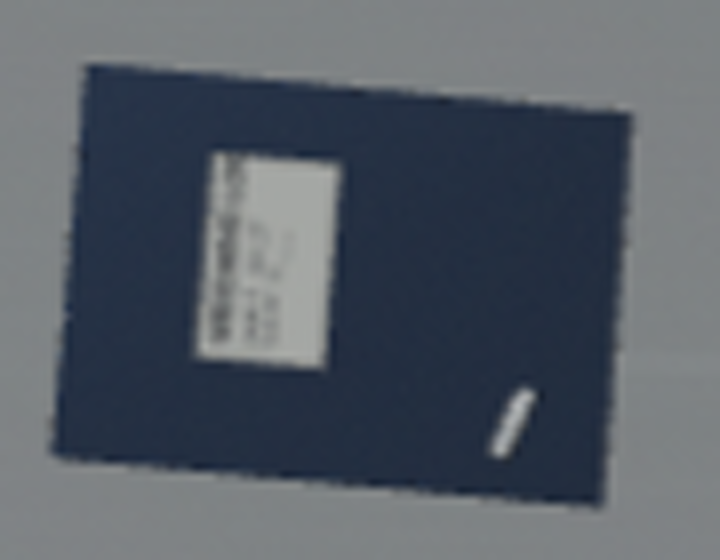

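```bash
cat > m.py <<'E'
import pickle; from h import *
s=pickle.load(open("d0.pkl","rb"))["top"]
def c(x,y,z): return at_z(s,130+(x+.5)/5-.5,155+(y+.5)/5-.5,z)
def b(x,y,z): return at_z(s,270+(x+.5)/8-.5,200+(y+.5)/8-.5,z)
k=c(221,211,125);h=c(745,131,170);p1=c(488,88,170);p2=c(503,238,170)
cups=[c(x,y,68) for x,y in((172,101),(337,113),(372,275),(230,362),(105,253))]
print("knob",k,"cupmean",np.mean(cups,0)); print("handle",h,"d",np.linalg.norm((h-k)[:2]))
print("pillars",p1,p2,(p1+p2)/2,p1-p2)
ax=np.mean(cups,0)
a0=np.arctan2(*(h-ax)[1::-1]);print("fill dir deg",np.degrees(a0), "pillar dir", np.degrees(np.arctan2(*(p1-p2)[1::-1]))-90)
for q in cups: d=q-ax; print(q,np.hypot(d[0],d[1]),np.degrees(np.arctan2(d[1],d[0])))
print("bar_c",b(526,392,18.5),b(500,455,18.5),b(513,423,18.5))
print("stored",c(165,98,36.5),c(193,103,36.5))
print("bars",c(609,140,165.5),c(641,134,165.5),[c(x,y,165.5) for x,y in((604,115),(614,166),(637,110),(646,159))])
E
python3 m.py
```

```text
knob [542.49535969 215.96784558 125.        ] cupmean [543.30574056 215.95574811  68.        ]
handle [584.4898216  -77.89625431 170.        ] d 296.84953096527295
pillars [606.50554804  62.37254059 170.        ] [524.49347962  52.81186605 170.        ] [565.49951383  57.59220332 170.        ] [82.01206841  9.56067454  0.        ]
fill dir deg -82.02182238550282 pillar dir -83.35067549286461
[614.28818194 260.15747526  68.        ] 83.61997170444188 31.911080776360354
[608.22451584 162.04724934  68.        ] 84.38349141911115 -39.706213172584285
[511.64512309 139.11957509  68.        ] 83.1035028314421 -112.3942837148479
[459.3198692  221.50698412  68.        ] 84.16913216313327 176.21840661242027
[523.05101272 296.94745676  68.        ] 83.48599205615986 104.04077136652947
bar_c [ 399.41896852 -259.08462586   18.5       ] [ 375.22153717 -248.99923967   18.5       ] [ 387.50184147 -254.03836543   18.5       ]
stored [621.32555723 272.65932422  36.5       ] [618.44050114 255.51999988  36.5       ]
bars [579.36243376  -3.71723435 165.5       ] [582.87160086 -21.16134236 165.5       ] [array([593.12202805,  -0.80389047, 165.5       ]), array([565.0779871 ,  -6.63230166, 165.5       ]), array([596.09480258, -18.8163573 , 165.5       ]), array([569.12752613, -24.05471822, 165.5       ])]
```

Measured: axis ≈ (543, 216), filling direction −82°, stored cup at +32°, so the turntable needs −114°. bar_c is at (387.5, −254), yaw −22.6°. Moving to hover over it.

>>> drive_tool(
  motion=[0.08,0.21,-0.08,0,0,-0.008,0.16,0.43,-0.16,0,0,-0.016,0.24,0.64,-0.25,0,0,-0.024,0.32,0.855,-0.33,0,0,-0.032],
  jaw=130,
  newtons=30,
)

```text
t: 0.43
ee_pos: [291.0, -509.4, 197.2]
tool_rot: [-0.001, 0.995, 0.103, -0.0]
force: [0.8, 0.5, 0.2]
width: 42.1
gripper_force: 0.0
```

>>> drive_tool(
  motion=[0.08,0.21,-0.08,0,0,-0.008,0.16,0.43,-0.16,0,0,-0.016,0.24,0.64,-0.25,0,0,-0.024,0.32,0.855,-0.33,0,0,-0.032],
)

```text
t: 0.77
ee_pos: [323.1, -423.7, 164.3]
tool_rot: [-0.0, 1.0, 0.003, -0.0]
force: [0.0, -0.8, 0.2]
width: 41.8
gripper_force: 0.0
```

>>> drive_tool(
  motion=[0.08,0.21,-0.08,0,0,-0.008,0.16,0.43,-0.16,0,0,-0.016,0.24,0.64,-0.25,0,0,-0.024,0.32,0.855,-0.33,0,0,-0.032],
)

```text
t: 1.1
ee_pos: [355.0, -338.3, 131.4]
tool_rot: [-0.0, 0.995, -0.098, -0.0]
force: [0.4, -0.5, -0.2]
width: 41.7
gripper_force: 0.0
```

>>> drive_tool(
  motion=[0.08,0.21,-0.08,0,0,-0.008,0.16,0.43,-0.16,0,0,-0.016,0.24,0.64,-0.25,0,0,-0.024,0.325,0.857,-0.33,0,0,-0.032,0.325,0.857,-0.33,0,0,-0.032,0.325,0.857,-0.33,0,0,-0.032],
)

```text
t: 1.6
ee_pos: [387.2, -252.9, 98.6]
tool_rot: [-0.0, 0.981, -0.195, -0.001]
force: [0.9, 0.5, -0.2]
width: 41.8
gripper_force: 0.0
```

>>> drive_tool(
  motion=[0,-0.01,-0.25,0,0,0,0,-0.01,-0.5,0,0,0,0,-0.01,-0.7,0,0,0,0,-0.01,-0.82,0,0,0,0,-0.01,-0.82,0,0,0],
)

```text
t: 2.02
ee_pos: [385.9, -254.6, 15.1]
tool_rot: [-0.001, 0.981, -0.196, -0.002]
force: [-1.1, -0.2, -0.6]
width: 41.8
gripper_force: 0.0
```

>>> drive_tool(
  motion=[0,0,0,0,0,0,0,0,0,0,0,0,0,0,0,0,0,0,0,0,0,0,0,0,0,0,0,0,0,0,0,0,0,0,0,0],
  jaw=255,
  newtons=30,
)

```text
t: 2.52
ee_pos: [388.3, -256.2, 18.7]
tool_rot: [0.001, 0.981, -0.196, 0.001]
force: [-1.4, -1.2, 7.4]
width: 6.6
gripper_force: 31.0
```

>>> drive_tool(
  motion=[0,0,0.15,0,0,0,0,0,0.4,0,0,0,0,0,0.7,0,0,0,0,0,1.0,0,0,0],
)

```text
t: 2.85
ee_pos: [387.0, -254.2, 118.0]
tool_rot: [-0.001, 0.981, -0.196, -0.001]
force: [-0.4, -0.6, 0.5]
width: 6.7
gripper_force: 30.3
```

>>> drive_tool(
  motion=[0.12,0.18,0.25,0,0,0.007,0.28,0.44,0.5,0,0,0.014,0.45,0.7,0.75,0,0,0.021,0.6,0.94,1.0,0,0,0.029],
)

```text
t: 3.18
ee_pos: [447.8, -159.5, 218.8]
tool_rot: [-0.0, 0.994, -0.105, 0.0]
force: [0.7, -0.2, -0.7]
width: 6.3
gripper_force: 30.3
```

Run:
```python
from rig import sense, optics
from h import *
s=optics.snapshot("side"); e=sense(); print(e["ee_pos"],e["width"],e["gripper_force"])
u,v=proj(s,e["ee_pos"]); u=int(np.clip(u,60,500));v=int(np.clip(v,60,360)); print(u,v)
cv2.imwrite("pics/g1.png",cv2.resize(s["pixels"][v-60:v+60,u-60:u+60],None,fx=5,fy=5,interpolation=cv2.INTER_CUBIC))
```

```text
[ 452.00123326 -157.68499017  224.43593792] 6.825113707140528 30.291413068771362
303 157
```

View pics/g1.png

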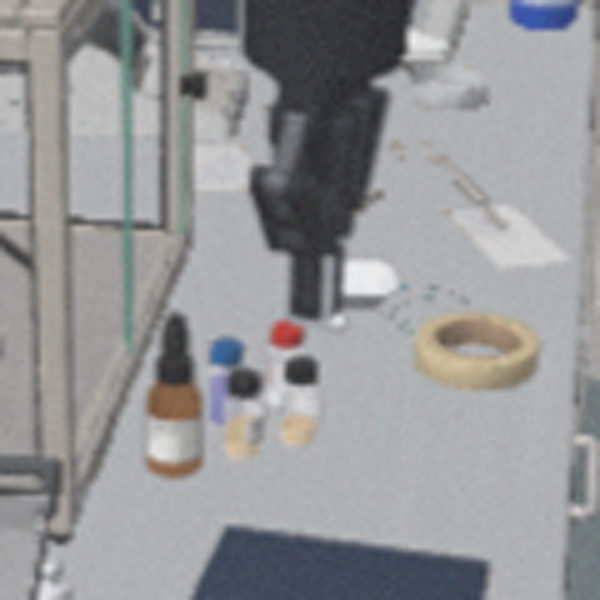

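A white bar end shows at the fingertips (338,320) and the book spot is empty, so bar_c is held. Carrying it to the tray.

>>> drive_tool(
  motion=[0.12,0.18,0,0,0,0.006,0.28,0.44,0,0,0,0.014,0.45,0.7,0,0,0,0.021,0.61,0.945,0,0,0,0.029],
)

```text
t: 3.57
ee_pos: [508.9, -64.9, 217.4]
tool_rot: [-0.0, 1.0, -0.014, 0.0]
force: [-0.5, -1.0, -0.6]
width: 6.4
gripper_force: 30.3
```

>>> drive_tool(
  motion=[0.16,0.25,0,0,0,0.008,0.33,0.5,0,0,0,0.015,0.48,0.72,0,0,0,0.022,0.57,0.87,0,0,0,0.027,0.61,0.945,0,0,0,0.029,0.61,0.945,0,0,0,0.029,0.61,0.945,0,0,0,0.029],
)

```text
t: 4.15
ee_pos: [569.1, 27.8, 217.0]
tool_rot: [0.0, 0.997, 0.076, -0.0]
force: [-0.1, -0.8, 0.3]
width: 6.4
gripper_force: 30.3
```

Run:
```python
from rig import sense, optics
from h import *
s=optics.snapshot("side"); e=sense(); print(e["ee_pos"],e["width"],e["gripper_force"])
t=optics.snapshot("top")
u,v=proj(s,(569,28,180)).astype(int); print(u,v,proj(t,(569,28,180)))
cv2.imwrite("pics/g2.png",cv2.resize(s["pixels"][v-60:v+60,u-80:u+80],None,fx=5,fy=5,interpolation=cv2.INTER_CUBIC))
```

```text
[568.96007107  27.3618242  217.07780689] 6.440847418649247 30.28001368045807
235 210 [239.37673087 185.48472255]
```

View pics/g2.png

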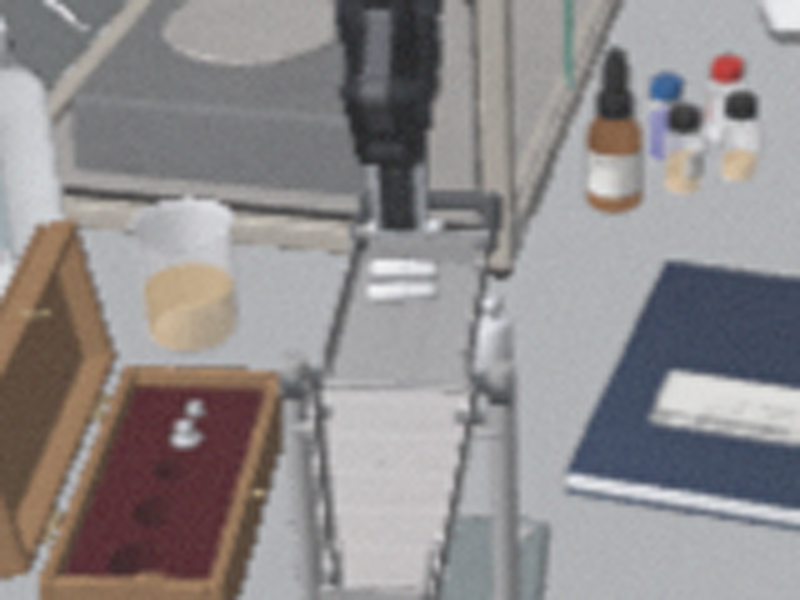

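The bar's ends show on both sides of the fingers (362,230)/(435,225), centred across the tray. Lowering it there.

>>> drive_tool(
  motion=[0,0,-0.15,0,0,0,0,0,-0.3,0,0,0,0,0,-0.42,0,0,0,0,0,-0.49,0,0,0,0,0,-0.52,0,0,0,0,0,-0.52,0,0,0],
)

```text
t: 4.75
ee_pos: [569.3, 27.5, 165.7]
tool_rot: [0.0, 0.997, 0.076, -0.0]
force: [0.4, 0.3, 0.3]
width: 6.6
gripper_force: 30.3
```

>>> drive_tool(
  motion=[0,0,0,0,0,0,0,0,0,0,0,0,0,0,0,0,0,0,0,0,0,0,0,0],
  jaw=205,
)

```text
t: 5.08
ee_pos: [569.6, 28.0, 165.4]
tool_rot: [0.0, 0.997, 0.076, 0.0]
force: [0.5, -0.7, 0.1]
width: 16.7
gripper_force: 0.0
```

>>> drive_tool(
  motion=[0,0,0.15,0,0,0,0,0,0.35,0,0,0,0,0,0.6,0,0,0,0,0,0.8,0,0,0],
)

```text
t: 5.42
ee_pos: [569.6, 28.0, 246.8]
tool_rot: [0.0, 0.997, 0.076, 0.0]
force: [1.1, 0.8, -0.6]
width: 16.5
gripper_force: 0.0
```

Run:
```python
from rig import sense, optics
from h import *
s=optics.snapshot("side"); t=optics.snapshot("top")
A=cv2.resize(s["pixels"][150:270,175:295],None,fx=5,fy=5,interpolation=cv2.INTER_CUBIC)
cv2.imwrite("pics/g3.png",A)
```

```text
(no output)
```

View pics/g3.png

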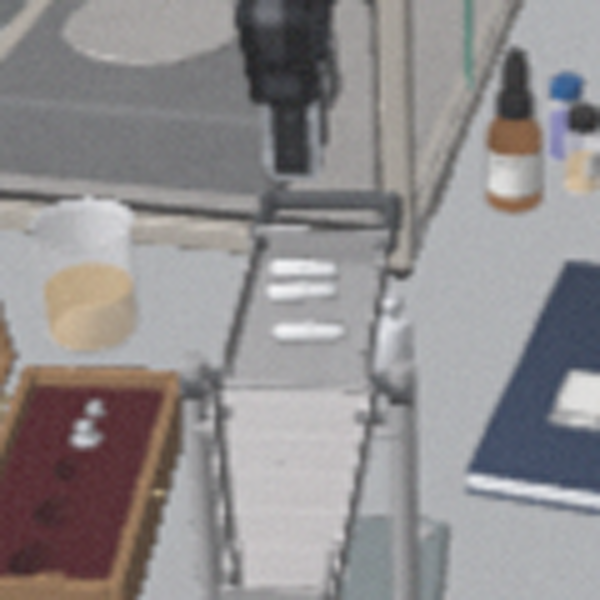

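Three bars lie side by side in the tray. Next, the knob.

>>> drive_tool(
  motion=[-0.01,0.06,0,0,0,0.016,-0.03,0.17,0,0,0,0.032,-0.05,0.29,0,0,0,0.048,-0.06,0.42,0,0,0,0.064,-0.08,0.55,0,0,0,0.08,-0.1,0.68,0,0,0,0.096,-0.12,0.81,0,0,0,0.112,-0.13,0.94,0,0,0,0.127],
  jaw=76,
)

```text
t: 6.18
ee_pos: [555.7, 122.6, 243.8]
tool_rot: [-0.0, 0.888, 0.46, -0.001]
force: [-0.5, -0.3, 0.1]
width: 59.9
gripper_force: 0.0
```

>>> drive_tool(
  motion=[-0.02,0.13,0,0,0,0.016,-0.03,0.26,0,0,0,0.032,-0.05,0.4,-0.05,0,0,0.048,-0.07,0.54,-0.1,0,0,0.064,-0.09,0.68,-0.17,0,0,0.08,-0.11,0.8,-0.25,0,0,0.096,-0.12,0.89,-0.35,0,0,0.112,-0.13,0.94,-0.43,0,0,0.127],
)

```text
t: 6.85
ee_pos: [542.5, 216.9, 200.2]
tool_rot: [-0.001, 0.639, 0.769, -0.001]
force: [-0.3, -0.1, -0.7]
width: 60.0
gripper_force: 0.0
```

>>> drive_tool(
  motion=[0,0,-0.1,0,0,0,0,0,-0.3,0,0,0,0,0,-0.5,0,0,0,0,0,-0.7,0,0,0,0,0,-0.87,0,0,0,0,0,-0.98,0,0,0,0,0,-1.0,0,0,0,0,0,-1.0,0,0,0],
)

```text
t: 7.52
ee_pos: [542.9, 215.7, 101.3]
tool_rot: [-0.001, 0.642, 0.767, -0.001]
force: [0.3, -0.2, 0.0]
width: 60.0
gripper_force: 0.0
```

>>> drive_tool(
  motion=[0,0,0,0,0,0,0,0,0,0,0,0,0,0,0,0,0,0,0,0,0,0,0,0,0,0,0,0,0,0],
  jaw=255,
  newtons=50,
)

```text
t: 7.93
ee_pos: [545.1, 216.2, 104.1]
tool_rot: [0.001, 0.642, 0.767, 0.002]
force: [2.3, -0.7, 5.2]
width: 37.7
gripper_force: 51.0
```

>>> drive_tool(
  motion=[0.01,0,0,0,0,-0.01,0.01,0,0,0,0,-0.026,0.01,0,0,0,0,-0.044,0.01,0,0,0,0,-0.062,0.01,0,0,0,0,-0.08,0.01,0,0,0,0,-0.098,0.01,0,0,0,0,-0.116,0.01,0,0,0,0,-0.134],
)

```text
t: 8.6
ee_pos: [543.0, 216.7, 104.0]
tool_rot: [-0.001, 0.9, 0.436, -0.002]
force: [-11.5, 0.6, 14.9]
width: 37.3
gripper_force: 52.3
```

>>> drive_tool(
  motion=[0,0,0,0,0,-0.018,0,0,0,0,0,-0.036,0,0,0,0,0,-0.054,0,0,0,0,0,-0.072,0,0,0,0,0,-0.09,0,0,0,0,0,-0.108,0,0,0,0,0,-0.124,0,0,0,0,0,-0.14],
)

```text
t: 9.27
ee_pos: [541.9, 218.6, 104.0]
tool_rot: [-0.002, 1.0, 0.011, -0.003]
force: [-12.3, 10.0, 15.7]
width: 37.9
gripper_force: 52.3
```

>>> drive_tool(
  motion=[0,0,0,0,0,-0.014,0,0,0,0,0,-0.026,0,0,0,0,0,-0.036,0,0,0,0,0,-0.0427,0,0,0,0,0,-0.0427,0,0,0,0,0,-0.0427],
)

```text
t: 9.77
ee_pos: [542.0, 219.3, 104.0]
tool_rot: [-0.002, 0.993, -0.12, -0.003]
force: [-12.3, 11.9, 15.5]
width: 37.9
gripper_force: 52.2
```

Run:
```python
from rig import sense, optics
from h import *
import pickle
e=sense(); print(e["t"],e["ee_pos"],2*np.degrees(np.arctan2(e["tool_rot"][2],e["tool_rot"][1])),e["joint_pos"],e["force"])
s=optics.snapshot("side"); pickle.dump(s,open("s1.pkl","wb"))
f=np.array([.139,-.990]);ax=np.array([543,216])
for z in(68,):
    for k in range(5):
        a=np.radians(-82+72*k); print(k,proj(s,(543+85*np.cos(a),216+85*np.sin(a),z)))
A=cv2.resize(s["pixels"][250:390,155:305],None,fx=4,fy=4,interpolation=cv2.INTER_CUBIC)
cv2.imwrite("pics/g4.png",A)
```

```text
9.7667 [542.00960692 219.34874061 104.02567951] -13.830743771833282 [0.1880761  0.24438217 1.80901033 0.00682903 1.09303799 1.99710985] [-12.30359353  11.88790074  15.49400899]
0 [232.29392072 283.93497   ]
1 [186.95717174 302.97328912]
2 [193.19125188 341.73593302]
3 [250.14069185 343.73547068]
4 [270.53184884 305.62042201]
```

View pics/g4.png

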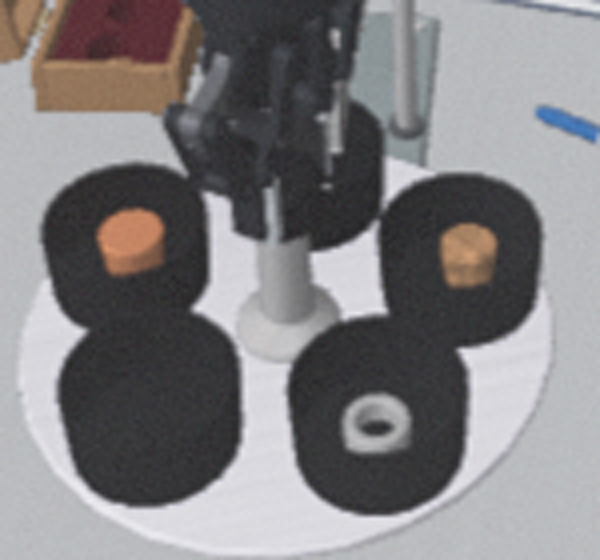

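Cup positions match the prediction (stopper left, cork right, stored-bar cup under the spout). Releasing, and checking the handle with the side view.

Run:
```python
import pickle; from h import *
s=pickle.load(open("d0.pkl","rb"))["side"]
for p in((584.5,-79.1,170),(584.5+24,-79.1+3.3,170),(584.5-24,-79.1-3.3,170)):
    u,v=proj(s,p); print((u-175)*5,(v-150)*5)
print("tray bars end wall pillar", [((proj(s,p)-[175,150])*5).round() for p in((608.3,60.6,170),(523.1,48.6,170),(542,216,125))])
```

```text
331.5378116173257 195.7762373189479
279.584234753553 194.5871150030689
383.59355856518346 196.9676981211127
tray bars end wall pillar [array([194., 353.]), array([401., 358.]), array([253., 707.])]
```

>>> drive_tool(
  motion=[0,0,0,0,0,0,0,0,0,0,0,0,0,0,0,0,0,0,0,0,0,0,0,0],
  jaw=85,
)

```text
t: 10.15
ee_pos: [544.2, 215.7, 101.9]
tool_rot: [0.0, 0.993, -0.121, -0.0]
force: [0.4, -0.6, -0.5]
width: 56.9
gripper_force: 0.0
```

>>> drive_tool(
  motion=[0,0,0.1,0,0,0,0,0,0.3,0,0,0,0,0,0.5,0,0,0,0,0,0.75,0,0,0,0,0,1.0,0,0,0],
)

```text
t: 10.57
ee_pos: [544.3, 215.7, 203.6]
tool_rot: [0.0, 0.993, -0.121, -0.0]
force: [0.2, 0.6, -0.4]
width: 56.8
gripper_force: 0.0
```

>>> drive_tool(
  motion=[0.02,-0.1,0.14,0,0,0.003,0.04,-0.32,0.25,0,0,0.008,0.09,-0.64,0.25,0,0,0.014,0.135,-0.98,0.25,0,0,0.02],
)

```text
t: 10.9
ee_pos: [558.6, 117.4, 229.4]
tool_rot: [-0.0, 0.998, -0.056, 0.002]
force: [0.6, -0.1, -0.7]
width: 57.2
gripper_force: 0.0
```

>>> drive_tool(
  motion=[0.04,-0.32,0,0,0,0.007,0.09,-0.64,0,0,0,0.014,0.135,-0.98,0,0,0,0.02],
)

```text
t: 11.15
ee_pos: [571.5, 18.4, 228.1]
tool_rot: [0.0, 1.0, 0.006, 0.0]
force: [0.6, -0.3, -0.2]
width: 56.6
gripper_force: 0.0
```

>>> drive_tool(
  motion=[0.04,-0.3,0,0,0,0.006,0.08,-0.6,0,0,0,0.012,0.12,-0.85,0,0,0,0.018,0.135,-0.99,0,0,0,0.021,0.135,-0.99,0,0,0,0.021,0.135,-0.99,0,0,0,0.021],
  jaw=165,
)

```text
t: 11.65
ee_pos: [584.9, -79.7, 227.7]
tool_rot: [-0.0, 0.998, 0.07, 0.0]
force: [-0.2, -1.1, 0.7]
width: 30.7
gripper_force: 0.0
```

>>> drive_tool(
  motion=[0,0.02,-0.15,0,0,0,0,0.02,-0.3,0,0,0,0,0.02,-0.45,0,0,0,0,0.02,-0.6,0,0,0,0,0.02,-0.7,0,0,0,0,0.02,-0.76,0,0,0,0,0.02,-0.76,0,0,0],
)

```text
t: 12.23
ee_pos: [584.2, -76.1, 150.0]
tool_rot: [-0.001, 0.997, 0.071, -0.001]
force: [-1.0, 0.1, -0.4]
width: 30.0
gripper_force: 0.0
```

Run:
```python
from rig import sense, optics
from h import *
e=sense(); print(e["ee_pos"],e["force"],e["joint_pos"])
t=optics.snapshot("top"); s=optics.snapshot("side")
A=cv2.resize(t["pixels"][145:220,200:300],(400,300),interpolation=cv2.INTER_CUBIC)
B=cv2.resize(s["pixels"][150:250,175:275],(400,400),interpolation=cv2.INTER_CUBIC)[:300]
cv2.imwrite("pics/g5.png",np.hstack([A,B]))
```

```text
[584.17079666 -76.07079507 150.00336628] [-1.00500298  0.12549286 -0.37885148] [-3.21857152e-01  1.92091929e-01  1.77649887e+00  1.09004349e-04
  1.17555968e+00  1.10674604e+00]
```

View pics/g5.png

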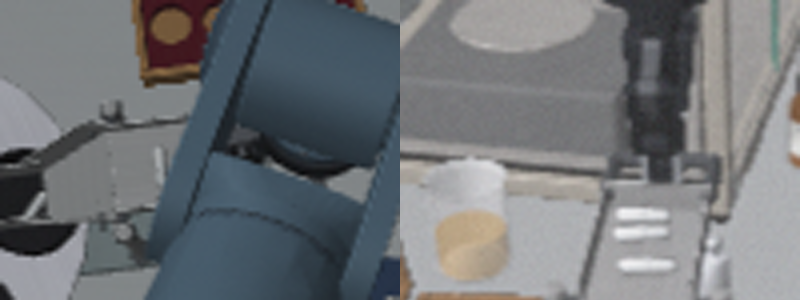

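Fingers straddle the bar, centred between its arms (side part, 655,165). Gripping and computing the arc.

>>> drive_tool(
  motion=[0,0,0,0,0,0,0,0,0,0,0,0,0,0,0,0,0,0,0,0,0,0,0,0],
  jaw=255,
  newtons=40,
)

```text
t: 12.67
ee_pos: [585.6, -76.4, 152.5]
tool_rot: [-0.0, 0.998, 0.071, 0.001]
force: [-1.0, 4.8, 4.6]
width: 8.4
gripper_force: 39.2
```

```bash
cat > arc.py <<'E'
import numpy as np
from scipy.spatial.transform import Rotation as R
a=np.radians(8); ex=np.array([np.cos(a),np.sin(a),0]); ey=np.array([-np.sin(a),np.cos(a),0])
v=-135*ey+(12-18.7)*np.array([0,0,1])
def rows(ths,t0):
    p0=R.from_rotvec(-t0*ex).apply(v)
    for t in ths:
        d=(R.from_rotvec(-t*ex).apply(v)-p0)/100; w=-(t-t0)*ex/(2*np.pi)
        print(f"{t:.2f}: "+", ".join(f"{q:.3f}" for q in [*d,*w]))
    print()
u=[.02,.05,.09,.13,.17,.21,.25,.29]; rows(u,0); rows(.29+.03*np.arange(1,9),.29); rows(.53+.03*np.arange(1,9),.53)
print("down"); rows(.77-.04*np.arange(1,9),.77); rows(.45-.035*np.arange(1,9),.45); rows(.17-np.array([.03,.06,.09,.115,.135,.15,.163,.17]),.17)
E
python3 arc.py; python3 -c "
from rig import sense;e=sense();print(e['ee_pos'],e['force'],e['width'])"
```

```text
0.02: 0.000, -0.001, 0.027, -0.003, -0.000, -0.000
0.05: 0.000, -0.002, 0.068, -0.008, -0.001, -0.000
0.09: 0.000, -0.001, 0.122, -0.014, -0.002, -0.000
0.13: -0.000, 0.003, 0.176, -0.020, -0.003, -0.000
0.17: -0.001, 0.008, 0.229, -0.027, -0.004, -0.000
0.21: -0.002, 0.016, 0.283, -0.033, -0.005, -0.000
0.25: -0.004, 0.025, 0.336, -0.039, -0.006, -0.000
0.29: -0.005, 0.037, 0.389, -0.046, -0.006, -0.000

0.32: -0.001, 0.010, 0.039, -0.005, -0.001, -0.000
0.35: -0.003, 0.021, 0.078, -0.009, -0.001, -0.000
0.38: -0.005, 0.034, 0.117, -0.014, -0.002, -0.000
0.41: -0.007, 0.048, 0.155, -0.019, -0.003, -0.000
0.44: -0.009, 0.062, 0.193, -0.024, -0.003, -0.000
0.47: -0.011, 0.078, 0.230, -0.028, -0.004, -0.000
0.50: -0.013, 0.095, 0.267, -0.033, -0.005, -0.000
0.53: -0.016, 0.113, 0.303, -0.038, -0.005, -0.000

0.56: -0.003, 0.019, 0.036, -0.005, -0.001, -0.000
0.59: -0.006, 0.039, 0.071, -0.009, -0.001, -0.000
0.62: -0.008, 0.060, 0.105, -0.014, -0.002, -0.000
0.65: -0.012, 0.083, 0.139, -0.019, -0.003, -0.000
0.68: -0.015, 0.106, 0.172, -0.024, -0.003, -0.000
0.71: -0.018, 0.130, 0.205,
[... 706 characters left out ...]
, 0.003, 0.000
0.28: 0.010, -0.072, -0.225, 0.028, 0.004, 0.000
0.24: 0.011, -0.082, -0.271, 0.033, 0.005, 0.000
0.20: 0.013, -0.090, -0.318, 0.039, 0.005, 0.000
0.17: 0.014, -0.096, -0.365, 0.044, 0.006, 0.000

0.14: 0.001, -0.004, -0.040, 0.005, 0.001, 0.000
0.11: 0.001, -0.007, -0.081, 0.009, 0.001, 0.000
0.08: 0.001, -0.009, -0.121, 0.014, 0.002, 0.000
0.06: 0.001, -0.010, -0.155, 0.018, 0.003, 0.000
0.04: 0.001, -0.010, -0.182, 0.021, 0.003, 0.000
0.02: 0.001, -0.009, -0.202, 0.024, 0.003, 0.000
0.01: 0.001, -0.008, -0.220, 0.026, 0.004, 0.000
0.00: 0.001, -0.008, -0.229, 0.027, 0.004, 0.000

[585.59031368 -76.40166324 152.51419775] [-0.97347755  4.75046931  4.63076455] 8.35880326795538
```

Force is small and the grip holds, so I'll lift in stages.

>>> drive_tool(
  motion=[0,0,0.027,-0.003,0,0,0,-0.002,0.068,-0.008,-0.001,0,0,-0.001,0.122,-0.014,-0.002,0,0,0.003,0.176,-0.02,-0.003,0,-0.001,0.008,0.229,-0.027,-0.004,0,-0.002,0.016,0.283,-0.033,-0.005,0,-0.004,0.025,0.336,-0.039,-0.006,0,-0.005,0.037,0.389,-0.046,-0.006,0],
)

```text
t: 13.33
ee_pos: [585.0, -72.8, 190.4]
tool_rot: [0.145, 0.987, 0.07, 0.01]
force: [2.6, 3.5, -2.1]
width: 8.3
gripper_force: 39.2
```

>>> drive_tool(
  motion=[-0.001,0.01,0.039,-0.005,-0.001,0,-0.003,0.021,0.078,-0.009,-0.001,0,-0.005,0.034,0.117,-0.014,-0.002,0,-0.007,0.048,0.155,-0.019,-0.003,0,-0.009,0.062,0.193,-0.024,-0.003,0,-0.011,0.078,0.23,-0.028,-0.004,0,-0.013,0.095,0.267,-0.033,-0.005,0,-0.016,0.113,0.303,-0.038,-0.005,0],
)

```text
t: 14.0
ee_pos: [583.5, -61.6, 220.5]
tool_rot: [0.263, 0.962, 0.068, 0.017]
force: [2.0, 2.0, -1.7]
width: 8.5
gripper_force: 39.3
```

Tracking is clean and forces are low. Continuing to 0.77 and holding.

>>> drive_tool(
  motion=[-0.003,0.019,0.036,-0.005,-0.001,0,-0.006,0.039,0.071,-0.009,-0.001,0,-0.008,0.06,0.105,-0.014,-0.002,0,-0.012,0.083,0.139,-0.019,-0.003,0,-0.015,0.106,0.172,-0.024,-0.003,0,-0.018,0.13,0.205,-0.028,-0.004,0,-0.022,0.155,0.236,-0.033,-0.005,0,-0.025,0.181,0.267,-0.038,-0.005,0],
)

```text
t: 14.67
ee_pos: [581.0, -43.6, 247.2]
tool_rot: [0.377, 0.924, 0.066, 0.024]
force: [3.8, 1.5, -1.6]
width: 9.0
gripper_force: 39.4
```

>>> drive_tool(
  motion=[0,0,0,0,0,0,0,0,0,0,0,0,0,0,0,0,0,0,0,0,0,0,0,0,0,0,0,0,0,0,0,0,0,0,0,0,0,0,0,0,0,0,0,0,0,0,0,0],
)

```text
t: 15.33
ee_pos: [581.0, -43.8, 247.0]
tool_rot: [0.376, 0.924, 0.066, 0.023]
force: [5.7, 3.3, -2.4]
width: 8.7
gripper_force: 39.6
```

Run:
```python
from rig import sense, optics
from h import *
t=optics.snapshot("top"); s=optics.snapshot("side")
A=cv2.resize(t["pixels"][150:230,170:250],(400,400),interpolation=cv2.INTER_CUBIC)
B=cv2.resize(s["pixels"][150:310,175:275],(375,600),interpolation=cv2.INTER_CUBIC)
cv2.imwrite("pics/g6.png",np.hstack([np.vstack([A,np.zeros((200,400,3),np.uint8)]),B]))
```

```text
(no output)
```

View pics/g6.png

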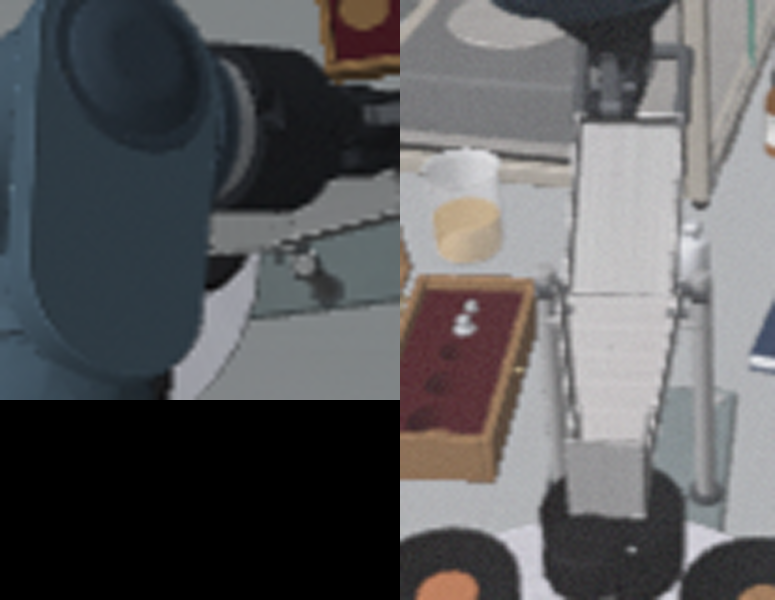

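Tray and chute are empty, and the cup sits centred under the spout (side part, 608,500). Easing the tray back down.

>>> drive_tool(
  motion=[0.005,-0.035,-0.041,0.006,0.001,0,0.009,-0.067,-0.084,0.013,0.002,0,0.014,-0.098,-0.128,0.019,0.003,0,0.018,-0.128,-0.173,0.025,0.004,0,0.022,-0.155,-0.22,0.032,0.004,0,0.025,-0.181,-0.267,0.038,0.005,0,0.029,-0.205,-0.315,0.044,0.006,0,0.032,-0.227,-0.365,0.05,0.007,0],
)

```text
t: 16.1
ee_pos: [584.0, -66.3, 210.4]
tool_rot: [0.224, 0.972, 0.069, 0.013]
force: [4.1, 3.9, -2.0]
width: 8.7
gripper_force: 39.7
```

>>> drive_tool(
  motion=[0.002,-0.018,-0.044,0.006,0.001,0,0.005,-0.033,-0.088,0.011,0.002,0,0.007,-0.048,-0.133,0.017,0.002,0,0.009,-0.061,-0.179,0.022,0.003,0,0.01,-0.072,-0.225,0.028,0.004,0,0.011,-0.082,-0.271,0.033,0.005,0,0.013,-0.09,-0.318,0.039,0.005,0,0.014,-0.096,-0.365,0.045,0.006,0],
)

```text
t: 16.77
ee_pos: [585.3, -75.7, 174.1]
tool_rot: [0.083, 0.994, 0.071, 0.004]
force: [3.3, 4.7, -1.9]
width: 8.5
gripper_force: 39.7
```

>>> drive_tool(
  motion=[0.001,-0.004,-0.04,0.005,0.001,0,0.001,-0.007,-0.081,0.009,0.001,0,0.001,-0.009,-0.121,0.014,0.002,0,0.001,-0.01,-0.155,0.018,0.003,0,0.001,-0.01,-0.182,0.021,0.003,0,0.001,-0.009,-0.202,0.024,0.003,0,0.001,-0.008,-0.215,0.026,0.004,0,0.001,-0.008,-0.225,0.027,0.004,0],
)

```text
t: 17.43
ee_pos: [585.4, -76.4, 152.4]
tool_rot: [-0.002, 0.997, 0.071, -0.002]
force: [0.1, 7.7, 7.1]
width: 8.6
gripper_force: 40.5
```

>>> drive_tool(
  motion=[0,0,0,0,0,0,0,0,0,0,0,0],
)

```text
t: 17.6
ee_pos: [585.4, -76.4, 152.6]
tool_rot: [-0.001, 0.997, 0.071, -0.002]
force: [2.0, 4.8, 2.6]
width: 8.5
gripper_force: 40.0
```

Tray is back on its rest at the same height as when gripped. Releasing and retreating.

>>> drive_tool(
  motion=[0,0,0,0,0,0,0,0,0,0,0,0,0,0,0,0,0,0,0,0,0,0,0,0],
  jaw=165,
)

```text
t: 17.93
ee_pos: [584.8, -77.4, 151.6]
tool_rot: [-0.0, 0.997, 0.071, -0.003]
force: [-0.8, -0.7, 0.6]
width: 29.9
gripper_force: 0.0
```

>>> drive_tool(
  motion=[0,0,0.1,0,0,0,0,0,0.25,0,0,0,0,0,0.45,0,0,0,0,0,0.7,0,0,0,0,0,0.95,0,0,0],
)

```text
t: 18.35
ee_pos: [584.7, -77.0, 248.0]
tool_rot: [-0.0, 0.997, 0.072, -0.003]
force: [0.4, 0.5, 0.6]
width: 30.3
gripper_force: 0.0
```

>>> drive_tool(
  motion=[-0.2,-0.1,0,0,0,0,-0.5,-0.3,0,0,0,0,-0.75,-0.6,0,0,0,0,-0.95,-0.9,0,0,0,0],
)

```text
t: 18.68
ee_pos: [488.6, -167.3, 247.6]
tool_rot: [0.0, 0.997, 0.073, -0.003]
force: [1.0, -0.5, -0.4]
width: 30.1
gripper_force: 0.0
```

>>> drive_tool(
  motion=[-0.25,-0.25,0,0,0,0,-0.5,-0.5,0,0,0,0,-0.75,-0.75,0,0,0,0,-0.9,-0.9,0,0,0,0,-0.95,-0.95,0,0,0,0,-0.95,-0.95,0,0,0,0],
)

```text
t: 19.18
ee_pos: [394.3, -263.0, 247.4]
tool_rot: [0.0, 0.998, 0.07, -0.003]
force: [-0.4, -0.6, 0.3]
width: 30.3
gripper_force: 0.0
```

Run:
```python
from rig import sense, optics
from h import *
t=optics.snapshot("top"); s=optics.snapshot("side")
import pickle; pickle.dump({"top":t,"side":s},open("d1.pkl","wb"))
o=pickle.load(open("d0.pkl","rb"))
u,v=proj(t,(555,131,68)).astype(int); print("cup top px",u,v)
g=cv2.cvtColor(t["pixels"],cv2.COLOR_BGR2GRAY)
print(g[v-11:v+12,u-14:u+15])
x=lambda d,n,r:d[n]["pixels"][r].astype(int).mean(2)
# handle in both cams before/after, tray diff
for n,r in(("top",np.s_[165:200,222:285]),("side",np.s_[180:235,215:260])):
    D=np.abs(x(o,n,r)-cv2.cvtColor({"top":t,"side":s}[n]["pixels"],cv2.COLOR_BGR2GRAY)[r]); ys,xs=np.where(D>35); print(n,len(ys),list(zip(xs+r[1].start,ys+r[0].start))[:40])
```

```text
cup top px 207 195
[[154 155 153 153 147  92  37  22  16  17  16  16  38  78  83  62  63  63
   62  62  62  62  68  97 120 122 122 121 122]
 [155 154 154 143  84  28  14  15  15  14  17  35  71  68  82  99  99  60
   62  62  69  97 121 121 121 122 121 121 122]
 [154 154 142  85  29  36  46  75  92 120 103 108  83  73  52  53  50  55
   63  83 108 120 122 121 120 122 121 120 122]
 [156 154 143  86  83  65  48  51  60  61  60  60  59  58  58  58  57  65
   96 120 122 121 121 122 120 121 121 120 121]
 [151 118  80  45  56  58  58  59  58  59  58  57  50  50  43  42  36  64
  119 121 121 120 121 122 121 121 122 120 121]
 [145  64  73  48  52  51  44  42  37  35  30  30  30  29  28  30  28  62
  121 122 122 120 122 121 120 122 122 119 120]
 [143  31  43  47  51  47  29  28  29  30  29  29  30  28  28  28  29  52
  103 121 122 120 121 121 120 121 120 121 121]
 [114  20  33  63  52  48  32  34  87 156 104  28  28  29  30  28  29  52
  101 121 121 120 121 122 120 121 121 120 121]
 [ 57  17  39  75  51  50  32  41 101 167 118  32  29  28  27  29  30  41
   83 121 121 120 121 121 120 121 121 1
[... 2554 characters left out ...]
.int64(237), np.int64(203)), (np.int64(238), np.int64(203)), (np.int64(239), np.int64(203)), (np.int64(240), np.int64(203)), (np.int64(241), np.int64(203)), (np.int64(230), np.int64(204)), (np.int64(231), np.int64(204)), (np.int64(232), np.int64(204)), (np.int64(233), np.int64(204)), (np.int64(234), np.int64(204)), (np.int64(235), np.int64(204)), (np.int64(236), np.int64(204)), (np.int64(237), np.int64(204)), (np.int64(238), np.int64(204)), (np.int64(239), np.int64(204)), (np.int64(240), np.int64(204)), (np.int64(228), np.int64(207)), (np.int64(229), np.int64(207)), (np.int64(230), np.int64(207)), (np.int64(231), np.int64(207)), (np.int64(232), np.int64(207)), (np.int64(233), np.int64(207))]
```

Run:
```python
import pickle; from h import *
o=pickle.load(open("d0.pkl","rb"));d=pickle.load(open("d1.pkl","rb"))
for n in("top","side"):
    D=cv2.absdiff(o[n]["pixels"],d[n]["pixels"]).max(2)
    k,_,st,ce=cv2.connectedComponentsWithStats((D>40).astype(np.uint8))
    print(n,[(tuple(ce[i].round().astype(int)),int(st[i,4])) for i in range(1,k) if st[i,4]>4])
s=d["side"];u,v=proj(s,(555,131,68)).astype(int);print(u,v)
g=cv2.cvtColor(s["pixels"],cv2.COLOR_BGR2GRAY);np.set_printoptions(linewidth=250)
print(g[v-8:v+18,u-20:u+21])
```

```text
top [((np.int64(175), np.int64(199)), 2988), ((np.int64(206), np.int64(194)), 91), ((np.int64(375), np.int64(254)), 3203), ((np.int64(334), np.int64(252)), 26), ((np.int64(494), np.int64(312)), 492), ((np.int64(537), np.int64(297)), 12), ((np.int64(218), np.int64(298)), 5), ((np.int64(214), np.int64(299)), 8), ((np.int64(358), np.int64(313)), 13), ((np.int64(232), np.int64(336)), 1185), ((np.int64(180), np.int64(318)), 14), ((np.int64(219), np.int64(318)), 5), ((np.int64(286), np.int64(327)), 84), ((np.int64(297), np.int64(342)), 268), ((np.int64(177), np.int64(389)), 2393), ((np.int64(229), np.int64(364)), 35), ((np.int64(120), np.int64(385)), 138), ((np.int64(138), np.int64(374)), 27), ((np.int64(309), np.int64(391)), 73), ((np.int64(98), np.int64(403)), 55), ((np.int64(294), np.int64(411)), 288), ((np.int64(308), np.int64(405)), 29), ((np.int64(314), np.int64(412)), 7), ((np.int64(313), np.int64(416)), 23), ((np.int64(92), np.int64(416)), 10), ((np.int64(106), np.int64(417)), 34)]
side [((np.int64(447), np.int64(79)), 24947), ((np.int64(320), np.int64(16)), 5), ((np.int64(400), np
[... 624 characters left out ...]
), ((np.int64(448), np.int64(240)), 5), ((np.int64(464), np.int64(240)), 8), ((np.int64(499), np.int64(248)), 80), ((np.int64(464), np.int64(244)), 5), ((np.int64(243), np.int64(276)), 14), ((np.int64(217), np.int64(279)), 15), ((np.int64(268), np.int64(299)), 884), ((np.int64(193), np.int64(300)), 1286), ((np.int64(245), np.int64(312)), 97), ((np.int64(234), np.int64(310)), 22), ((np.int64(202), np.int64(357)), 2117), ((np.int64(262), np.int64(351)), 1294), ((np.int64(180), np.int64(339)), 68)]
232 283
[[175 175 168 ... 141 139 142]
 [175 172 162 ... 138 143 140]
 [175 168 148 ... 142 140 141]
 ...
 [170  70  40 ...  86 160 204]
 [170  80  43 ... 110 172 182]
 [171  89  47 ... 112 148 113]]
```

Run:
```python
import pickle; from h import *
from rig import r
a=pickle.load(open("s1.pkl","rb"))["pixels"];b=pickle.load(open("d1.pkl","rb"))["side"]["pixels"]
R=np.s_[325:385,160:285]
n=int((cv2.absdiff(a,b).max(2)[R]>40).sum()); print("carousel change px",n)
if n<40: print(r.hand_in())
```

```text
carousel change px 0
the job is handed in; nothing more can be done
None
```

I handed the job in at about 19 s: the log-book bar joined the other two in the tray, the stored-bar cup was turned under the spout, and the three bars were tipped in. The tray was eased back to its rest; the images show three of the four bars in the cup, and I think the fourth is hidden under the chute, as it shows nowhere else.

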